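# Tasting board through the pass

### The job

Push the walnut tasting board, with its three filled chocolate cups standing in it, along the counter and lengthwise through the narrow opening between the two end posts of the steel rail, until the whole board lies just past those posts on the pick-up side, to the left. Then press the plunger of the counter bell right down, so that it rings for the waiter, and let it come up again. Only push and press with the fingertips: grasp and lift nothing, do not ram the rail, keep the cups standing in their wells, and leave everything else where it stands.

Things in the scene. Friction and masses are not known exactly. Their poses are not given: they have to be found in the camera images.
- rail: low steel gallery rail, screwed down, in two runs with one opening between their end posts (at x = 0, y = +70 and -70 mm). Every post has a round foot collar, radius 12 mm, 18 mm high; clear opening 116 mm. Bar at 42 mm, nothing above 56 mm. Origin on the counter mid-opening; x points through it the way the board goes (to the robot's left), y to the counter's front edge.
- gap (a point): middle of the opening, 16 mm above the counter; axes as rail. In this frame the near run goes on from its end post along the counter's front edge to a post at x = +140, y = +88 mm, the far run back and away to a post at x = -32, y = -123 mm.
- board: dark walnut tasting board, 150 mm long (x axis) x 110 wide (y) x 16 thick, 0.26 to 0.5 kg, loose on the counter, same either way round. Origin: centre of its underside. Starts right of the opening, up to 5 cm out of line and 0.35 rad askew; 3 mm to spare each side in the opening.
- bell_plunger (a joint): plunger of the counter bell: 0 = up, 0.004 m = pressed fully down; a spring pushes back with 2 N per mm (8 N fully down)
- bell_top (a point): the middle of the top of the bell's plunger (a 14 mm wide button on the dome), about 60 mm above the counter; goes down with it
- bell: steel counter bell, loose, a dome on a black base 80 mm across, 60 mm high over its plunger; origin at the centre of its underside
- cup_0: fluted chocolate cup with cream filling, 37 mm across the rim, 23 mm at the foot, 28 mm high, standing loose in well_0 of the board; its rim is 39 mm above the counter; origin at the centre of its underside
- well_0 (a point): centre of the floor of a round well in the board, 30 mm wide and 5 mm deep, at x = -42 mm, y = 0 in the board's frame
- cup_1: fluted chocolate cup with cream filling, 37 mm across the rim, 23 mm at the foot, 28 mm high, standing loose in well_1 of the board; its rim is 39 mm above the counter; origin at the centre of its underside
- well_1 (a point): centre of the floor of a round well in the board, 30 mm wide and 5 mm deep, at x = 0 mm, y = 0 in the board's frame
- cup_2: fluted chocolate cup with cream filling, 37 mm across the rim, 23 mm at the foot, 28 mm high, standing loose in well_2 of the board; its rim is 39 mm above the counter; origin at the centre of its underside
- well_2 (a point): centre of the floor of a round well in the board, 30 mm wide and 5 mm deep, at x = +42 mm, y = 0 in the board's frame
- jar: bystander: the lidded glass jar of cacao nibs, 65 mm across, 110 mm high; it and the bell may stand in either of two places left of the board's goal; origin at the centre of its underside
- brush: bystander: crumb brush with a beech back, 131 mm long, 26 wide, lying on the counter behind the board; origin at the middle of its underside. Fixed furniture near here: the 0.48 m high glass case behind it on the right (nearest corner about 0.61 m ahead of the base, 0.28 m to the right) and the 0.15 m high block of pralines on the left (corner 0.55 m ahead, 0.19 m to the left)
- tongs: bystander: small steel serving tongs, 170 mm long, 32 wide, lying flat on the right; origin at the middle of their underside
- almonds: bystander: oval white bowl of almonds, 104 x 142 mm, 95 high over the bow, on the right; origin at the centre of its underside
- bottle: bystander: swing-top milk bottle, 66 mm across, 182 high, at the far left; origin at the centre of its underside
- scoop: bystander: steel sweet scoop with a wooden handle, 138 mm long, 42 wide, at the far left; origin at the middle of its underside

How it is judged (in metres and radians):
On the way, in this order (a step that is already met when the one before it is completed fails the run):
1. the front end of the board is between the two end posts, the board lined up with the opening (x of board in the frame of gap between -0.065 and 0.05 m and y of board in the frame of gap between -0.015 and 0.015 m and angle between the x axis of board and the x axis of gap, either way round below 0.25 rad), for 0.05 s.
2. the whole board is past the two end posts and lies still (x of board in the frame of gap between 0.095 and 0.2 m and y of board in the frame of gap between -0.05 and 0.05 m and linear speed of board below 0.01 m/s), for 0.2 s.
3. the bell's plunger is pressed down (value of joint bell_plunger above 0.0025 m), for 0.02 s.
At the end, for the whole second after the job is handed in: Board flat and still, its centre 95 to 200 mm past the opening's middle and within 50 mm of its centre line; each cup upright (0.2 rad) within 10 mm of its well's centre; the bell pressed 2.5 mm or more after that, standing on the counter, plunger up again (under 1 mm) (all of step 2 and height (world z) of board between -0.004 and 0.004 m and horizontal distance between cup_0 and well_0 below 0.01 m and angle between each of cup_0, cup_1, cup_2's own z axis and vertical below 0.2 rad and horizontal distance between cup_1 and well_1 below 0.01 m and horizontal distance between cup_2 and well_2 below 0.01 m and value of joint bell_plunger below 0.001 m and height (world z) of bell below 0.004 m and angle between bell's own z axis and vertical below 0.05 rad); the robot touches nothing.
It fails at once if the board is lifted or tipped (more than 8 mm or 0.08 rad) (height (world z) of board above 0.008 m or angle between board's own z axis and vertical above 0.08 rad).
It fails at once if a cup leaves its well (12 mm), topples (0.3 rad) or is lifted (horizontal distance between cup_0 and well_0 above 0.012 m or angle between any of cup_0, cup_1, cup_2's own z axis and vertical above 0.3 rad or height (world z) of any of cup_0, cup_1, cup_2 above 0.022 m or horizontal distance between cup_1 and well_1 above 0.012 m or horizontal distance between cup_2 and well_2 above 0.012 m).
It fails at once if the bell is lifted (8 mm), tipped (0.2 rad) or shoved away (30 mm) (height (world z) of bell above 0.008 m or angle between bell's own z axis and vertical above 0.2 rad or distance of bell from where it was at the start of the episode above 0.03 m).
It fails at once if the rail is rammed (more than 40 N) (contact force between rail and anything else above 40 N).
It fails at once if a bystander is moved more than 20 mm (distance of any of jar, brush, tongs, almonds, bottle, scoop from where it was at the start of the episode above 0.02 m).
It also fails if it takes over 72 s, if anything falls off the work surface, if the arm or the gripper's body presses on something with over 40 N, if the wrist force passes 120 N, or if a joint passes its speed limit or range.

### The arm

A 6-joint arm with a two-finger parallel gripper is mounted at the origin on a cart in front of the work surface, level with it; the furniture and walls round the work are solid. World frame = base frame: x ahead of the robot, y to its left, z up, the work surface at z = 0. Lengths are in m, angles in degrees, forces in N, time in s.
With the tool pointing down it reaches from about 0.35 to 0.875 m from the base axis. Payload 4.2 kg.
Tool frame: the origin (TCP) lies on the centre line of the jaws, within the pads' length; the fingertips stand 11 mm ahead of it and the grasp point (between the pads) lies 8 mm behind it; z points along the fingers, y is the line along which they close (so a half turn about z gives the same grasp; the last joint's range is limited). The gripper opens to 87 mm and grips with 3 to 60 N. Pads are 19 mm wide; open, the fingers measure 117 mm over their backs; the gripper's body (75 mm by 190 mm) begins 51 mm behind the grasp point.
Start: joints at [82.139, 22.042, 0.453, 0, -68.411, -14.817], TCP at [0.241, 0.577, 0.234] pointing down, gripper open.
Joint ranges: [-179.83, 179.83], [-69.29, 118.12], [-61.27, 80.66], [-181.25, 117.63], [-171.15, -9.14], [-177.46, 177.46]. Speed limits (degrees/s): [159.86, 159.86, 180, 180, 180, 180].

### API

Orientations are given as a 3x3 rotation matrix whose columns are the frame's x, y, z axes.
In Python, from station import r gives the robot as it stands.
- The arm moves only by the tool servo_tool, never from a script. Its argument "commands" is a list that holds one entry, the list of rows, each a list of 7 numbers: the closure, from 0 (fully open) to 1 (shut), then the shift along the tool's x, y, z in mm, then the turn, a rotation vector about the tool's x, y, z in rad. In form: [[[claw, x, y, z, ax, ay, az], ...]]. A call has exactly 5 rows; each row is the pose to reach, as a shift and turn from the pose commanded when the call began, along the tool's axes at that moment; what a row does not reach only later rows make up. A row lasts 1/10 s, in which the tool goes at most 50 mm and 8.59 degrees, less where a joint would pass 70% of its speed; a pose out of reach is approached as far as the arm can. A call with a gripper value outside its range is refused whole. The fingers move at their own pace and stop on an object; the grip force is fixed at half the most. Time passes only in rows, so rows that repeat a pose let the fingers close, or fill a call up. It gives the time, the measured TCP pose, the force, the opening and the grip force at its end, in the units of the state.
- r.sense(): the state, without advancing time (a new reading comes with each control period).
- r.capture(name): name is "scene" or "side" or "wrist"; returns a dict with "pixels" (384x512x3 uint8, red, green, blue), "camera_matrix" (3x3 intrinsics, pixels), "R" (3x3) and "t" (3): a world point X has camera coordinates R X + t. Camera axes: x right, y down, z forward; pixel columns grow to the right and rows downward; lengths in m; the calibration is good to about 2 mm. The wrist camera is an equidistant fisheye: a pixel r from the principal point sees the ray r / f radians off the axis. A picture is of the moment at which its call begins. There is no depth.
- r.finish_job(): hands the job in; it is judged then, once.
The state is a dict: "time_s": time; "joints": joint angles; "joint_velocities": joint speeds; "effort": joint torques, N m; "tcp_pos": TCP position; "ee_rot": TCP orientation; "wrist_force": force on the tool from outside, world axes, zero at the start; "moment": the same for the moment, N m; "gripper_width": opening from 0.0 (shut) to 1.0 (fully open); "gripper_force": force on a finger pad.
Only numpy, scipy, OpenCV 4.12 (cv2) and the standard library are available. Lean on these libraries where they do the work, as an engineer would, in place of code of your own. Each camera call takes 0.05 s, during which the arm holds its last target. There are 200 camera calls.

## Working session

There is one attempt and no reset: what is moved stays moved. The work goes in short steps, Python scripts to look and compute and a tool call to move; the robot and the scene stay as the last step left them, time stands still between calls to the robot, and variables do not carry over. Pictures are saved under pics/ and viewed, at most 10 in all, crops included, and the job is handed in when it is done.

Besides the shell and the picture viewer there is one more tool, called after ">>>" by a JSON object that holds its "method" and its "body", one argument or row to a line. servo_tool: Moves the arm, as the interface text tells. Its arguments: {"type":"object","properties":{"commands":{"type":"array","items":{"type":"array","items":{"type":"array","items":{"type":"number"}}}}},"required":["commands"]}

```bash
mkdir -p pics; cat > h.py <<'E'
import numpy as np, cv2
from station import r
def cap(n,f=None):
    c=r.capture(n)
    if f: cv2.imwrite('pics/'+f,cv2.cvtColor(np.array(c['pixels']),cv2.COLOR_RGB2BGR))
    return c
def ray(c,uv,z):
    K,R,t=[np.array(c[k]) for k in('camera_matrix','R','t')]
    d=R.T@np.linalg.solve(K,[uv[0],uv[1],1]); o=-R.T@t
    return o+d*(z-o[2])/d[2]
def proj(c,X):
    K,R,t=[np.array(c[k]) for k in('camera_matrix','R','t')]
    p=K@(R@np.array(X)+t); return p[:2]/p[2]
E
python3 - <<'E'
from h import *
np.set_printoptions(precision=4,suppress=True)
for n in('scene','side'):
    c=cap(n,n+'0.png'); print(n,c['camera_matrix'],c['R'],c['t'],-np.array(c['R']).T@c['t'])
s=r.sense(); print(s['tcp_pos'],s['ee_rot'],s['time_s'],s['gripper_width'])
E
```

```text
scene [[348.5147   0.     257.1154]
 [  0.     348.5147 196.1832]
 [  0.       0.       1.    ]] [[ 0.5352 -0.8446  0.0144]
 [-0.3576 -0.242  -0.902 ]
 [ 0.7653  0.4776 -0.4316]] [-0.2697  0.2812  0.7346] [-0.3173 -0.5106  0.5745]
side [[371.4315   0.     253.4509]
 [  0.     371.4315 193.6594]
 [  0.       0.       1.    ]] [[-0.9912 -0.1308 -0.0227]
 [-0.0276  0.3704 -0.9285]
 [ 0.1298 -0.9196 -0.3708]] [0.5589 0.0687 1.2751] [0.3903 1.2203 0.5492]
[0.2407 0.5762 0.2326] [[ 0.9226 -0.3857 -0.0006]
 [-0.3857 -0.9226 -0.0019]
 [ 0.0002  0.002  -1.    ]] 0.1 0.9996093768252333
```

View pics/scene0.png

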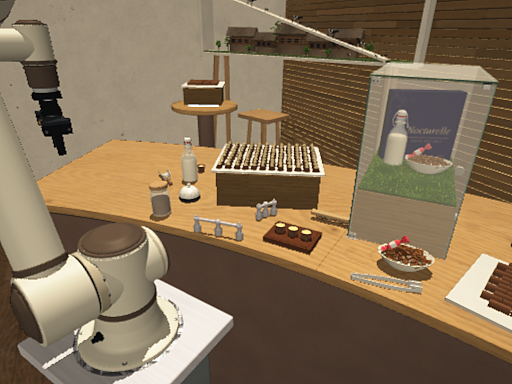

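View pics/side0.png

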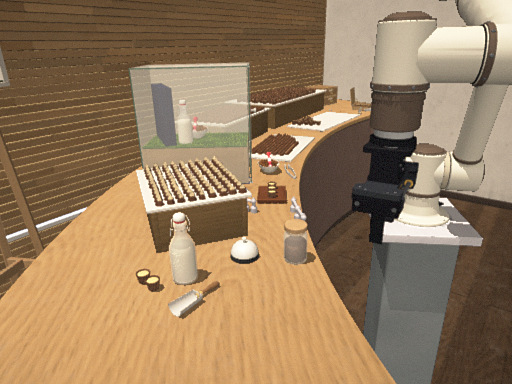

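The scene view shows the board near (292,236), the near rail at (197–242,218–240), the far rail at (257–277,200–220), the bell at (190,192) and the jar at (160,200). In the side view the bell is at (244,250) and the board at (272,193).

```bash
python3 - <<'E'
from h import *
a=cv2.imread('pics/scene0.png')[170:280,140:340]; b=cv2.imread('pics/side0.png')[170:275,220:320]
A=cv2.resize(a,None,fx=4,fy=4,interpolation=cv2.INTER_CUBIC)
cv2.imwrite('pics/a.png',A)
cv2.imwrite('pics/b.png',cv2.resize(b,None,fx=5,fy=5,interpolation=cv2.INTER_CUBIC))
E
```

```text
(no output)
```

View pics/a.png

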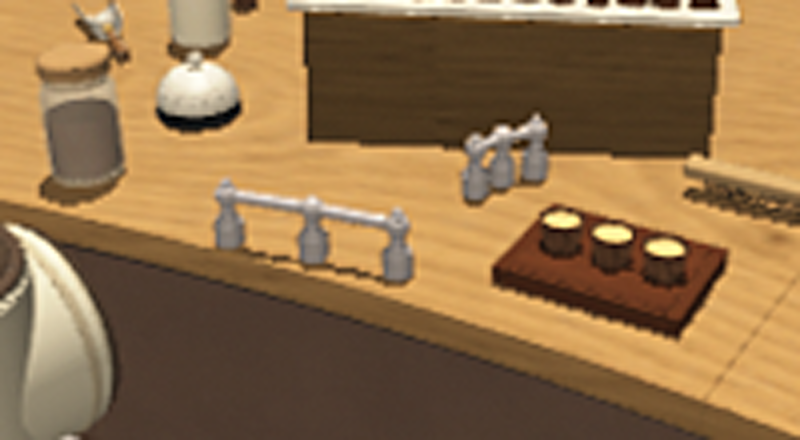

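View pics/b.png

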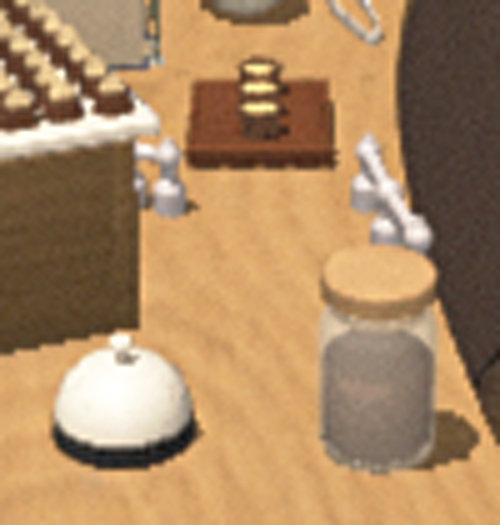

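```bash
cat > m.py <<'E'
from h import *
np.set_printoptions(precision=4,suppress=True)
import types
S=cap('scene');D=cap('side')
a=lambda u,v:(140+(u+.5)/4-.5,170+(v+.5)/4-.5); b=lambda u,v:(220+(u+.5)/5-.5,170+(v+.5)/5-.5)
for n,p,z in [('nearend',(400,216),.052),('nearmid',(313,203),.052),('nearL',(225,189),.052),('farend',(474,142),.052),('farmid',(502,130),.052),('farR',(538,120),.052),('c0',(561,219),.038),('c1',(612,233),.038),('c2',(664,248),.038),('bL',(493,265),.016),('bT',(557,207),.016),('bR',(726,252),.016),('bF',(682,322),.016),('bell',(194,57),.06),('jarlid',(72,60),.105)]:
    print(n,ray(S,a(*p),z))
for n,p,z in [('nearend',(368,145),.052),('farend',(167,150),.052),('c0',(261,68),.038),('c1',(261,88),.038),('c2',(261,107),.038),('bFL',(187,155),.016),('bFR',(336,155),.016),('bBL',(193,82),.016),('bBR',(328,80),.016),('bell',(121,338),.06),('jar',(379,265),.11)]:
    print('side',n,ray(D,b(*p),z))
E
python3 m.py
```

```text
nearend [0.4201 0.0095 0.052 ]
nearmid [0.3996 0.0753 0.052 ]
nearL [0.3792 0.1448 0.052 ]
farend [0.5534 0.0284 0.052 ]
farmid [0.5853 0.0207 0.052 ]
farR [0.6188 0.0051 0.052 ]
c0 [ 0.5045 -0.0813  0.038 ]
c1 [ 0.5075 -0.1234  0.038 ]
c2 [ 0.5096 -0.1653  0.038 ]
bL [ 0.4497 -0.0545  0.016 ]
bT [ 0.5532 -0.0517  0.016 ]
bR [ 0.5646 -0.1933  0.016 ]
bF [ 0.4595 -0.2046  0.016 ]
bell [0.5416 0.3245 0.06  ]
jarlid [0.4052 0.3304 0.105 ]
side nearend [0.4204 0.0225 0.052 ]
side farend [0.5587 0.0422 0.052 ]
side c0 [ 0.511  -0.1646  0.038 ]
side c1 [ 0.5072 -0.1199  0.038 ]
side c2 [ 0.5037 -0.0798  0.038 ]
side bFL [ 0.5548 -0.0348  0.016 ]
side bFR [ 0.4454 -0.0432  0.016 ]
side bBL [ 0.5687 -0.1874  0.016 ]
side bBR [ 0.4594 -0.1997  0.016 ]
side bell [0.5459 0.3288 0.06  ]
side jar [0.4058 0.3278 0.11  ]
```

The crops show the near end post at a(400,216), the far end post at a(474,142), cups at a(561–664,219–248) and the plunger at a(194,57). The measured near and far runs match the given layout. In the rail frame the board is at about (-149, +3) mm, roughly 3.5° askew. I'll move toward a point behind the board, keeping high.

>>> {"method": "servo_tool", "body": {
  "commands": [
    [[0.37,30,34,0,0,0,0.1],[0.37,60,68,0,0,0,0.2],[0.37,90,102,0,0,0,0.3],[0.37,120,136,0,0,0,0.4],[0.37,150,170,0,0,0,0.5]]
  ]
}}

```text
time_s: 0.7
tcp_pos: [0.314, 0.3601, 0.2335]
ee_rot: [[0.622, -0.783, -0.0], [-0.783, -0.622, -0.0], [0.0, 0.0, -1.0]]
wrist_force: [0.6, 0.6, 0.6]
gripper_width: 0.663
gripper_force: 0.0
```

>>> {"method": "servo_tool", "body": {
  "commands": [
    [[0.37,43,16,0,0,0,0.106],[0.37,86,31,0,0,0,0.212],[0.37,130,47,0,0,0,0.318],[0.37,173,62,0,0,0,0.424],[0.37,216,78,0,0,0,0.53]]
  ]
}}

```text
time_s: 1.2
tcp_pos: [0.388, 0.1428, 0.2338]
ee_rot: [[0.141, -0.99, 0.001], [-0.99, -0.141, 0.001], [-0.0, -0.001, -1.0]]
wrist_force: [1.2, -0.6, -0.3]
gripper_width: 0.63
gripper_force: 0.0
```

```bash
python3 - <<'E'
from h import *
np.set_printoptions(precision=4,suppress=True)
S=cap('scene');D=cap('side');K=lambda c:c
a=lambda u,v:(140+(u+.5)/4-.5,170+(v+.5)/4-.5); b=lambda u,v:(220+(u+.5)/5-.5,170+(v+.5)/5-.5)
def tri(p,q):
    P=[np.array(c['camera_matrix'])@np.c_[c['R'],c['t']] for c in(S,D)]
    X=cv2.triangulatePoints(P[0],P[1],np.float64(p),np.float64(q)); return (X[:3]/X[3]).ravel()
print('near',tri(a(400,216),b(368,145)),'far',tri(a(474,142),b(167,150)),'bell',tri(a(194,57),b(121,338)))
print('c0',tri(a(561,219),b(261,107)),'c1',tri(a(612,233),b(261,88)),'c2',tri(a(664,248),b(261,68)))
for n,p,z in [('blockL',(310,143),0),('blockR',(718,155),0),('brush',(690,172),.02),('bowl L',None,0)]:
    if p: print(n,ray(S,a(*p),z))
for n,p,z in [('bowlbot',(407,270),0),('bowlL',(378,248),.05),('bowlR',(433,255),.05),('tongsL',(352,277),.01),('tongsR',(421,289),.01),('caseL',(349,240),0),('caseR',(440,260),0),('bottle',(189,183),0)]: print(n,ray(S,p,z))
print('bottle side',ray(D,(184,280),0))
s=r.sense(); print(s['tcp_pos'],s['ee_rot'],s['time_s'],s['gripper_width'])
E
```

```text
near [0.4217 0.0119 0.0488] far [0.5601 0.0325 0.048 ] bell [0.5456 0.3276 0.0586]
c0 [ 0.5041 -0.0813  0.0377] c1 [ 0.5077 -0.123   0.0372] c2 [ 0.5109 -0.165   0.0376]
blockL [0.5557 0.2037 0.    ]
blockR [ 0.7405 -0.1128  0.    ]
brush [ 0.6615 -0.1194  0.02  ]
bowlbot [ 0.5399 -0.4517  0.    ]
bowlL [ 0.5226 -0.3715  0.05  ]
bowlR [ 0.5698 -0.501   0.05  ]
tongsL [ 0.4168 -0.3408  0.01  ]
tongsR [ 0.4651 -0.497   0.01  ]
caseL [ 0.5972 -0.2722  0.    ]
caseR [ 0.639  -0.5202  0.    ]
bottle [0.6505 0.4251 0.    ]
bottle side [0.6815 0.4572 0.    ]
[0.388  0.1404 0.2334] [[ 0.1362 -0.9907 -0.0007]
 [-0.9907 -0.1362 -0.0007]
 [ 0.0006  0.0008 -1.    ]] 1.3 0.6309549147918105
```

>>> {"method": "servo_tool", "body": {
  "commands": [
    [[0.37,35,-8,0,0,0,-0.003],[0.37,75,-17,0,0,0,-0.006],[0.37,115,-25,0,0,0,-0.011],[0.37,155,-34,0,0,0,-0.011],[0.37,195,-42,0,0,0,-0.011]]
  ]
}}

```text
time_s: 1.8
tcp_pos: [0.4581, -0.0434, 0.2337]
ee_rot: [[0.157, -0.988, 0.001], [-0.988, -0.157, 0.0], [-0.0, -0.001, -1.0]]
wrist_force: [-0.1, 0.3, -0.2]
gripper_width: 0.629
gripper_force: 0.0
```

>>> {"method": "servo_tool", "body": {
  "commands": [
    [[0.37,40,-9,0,0,0,0],[0.37,80,-18,10,0,0,0],[0.37,120,-26,30,0,0,0],[0.37,160,-34,55,0,0,0],[0.37,186,-40,80,0,0,0]]
  ]
}}

```text
time_s: 2.3
tcp_pos: [0.527, -0.2217, 0.1525]
ee_rot: [[0.155, -0.988, 0.001], [-0.988, -0.155, -0.0], [0.0, -0.001, -1.0]]
wrist_force: [0.7, 1.0, 0.4]
gripper_width: 0.633
gripper_force: 0.0
```

>>> {"method": "servo_tool", "body": {
  "commands": [
    [[0.37,0,0,30,0,0,0],[0.37,0,0,60,0,0,0],[0.37,0,0,85,0,0,0],[0.37,0,0,100,0,0,0],[0.37,0,0,105,0,0,0]]
  ]
}}

```text
time_s: 2.8
tcp_pos: [0.525, -0.2192, 0.0463]
ee_rot: [[0.156, -0.988, -0.004], [-0.988, -0.156, 0.001], [-0.001, 0.004, -1.0]]
wrist_force: [0.2, -0.6, 0.3]
gripper_width: 0.629
gripper_force: 0.0
```

```bash
python3 - <<'E'
from h import *
np.set_printoptions(precision=4,suppress=True)
S=cap('scene','s1.png');D=cap('side','d1.png')
s=r.sense(); print(s['tcp_pos'],s['ee_rot'],s['time_s'],s['wrist_force'])
a=cv2.imread('pics/s1.png')[150:290,190:390]; b=cv2.imread('pics/d1.png')[130:270,200:330]
f=lambda i:cv2.resize(i,None,fx=400/i.shape[1],fy=400/i.shape[1],interpolation=cv2.INTER_CUBIC)
A,B=f(a),f(b);h=max(len(A),len(B));c=np.zeros((h,800,3),np.uint8);c[:len(A),:400]=A;c[:len(B),400:]=B;cv2.imwrite('pics/c.png',c)
E
```

```text
[ 0.526  -0.2194  0.0479] [[ 0.1561 -0.9877 -0.0014]
 [-0.9877 -0.1561  0.0001]
 [-0.0003  0.0014 -1.    ]] 2.9 [ 0.9714  0.2361 -0.2898]
```

View pics/c.png

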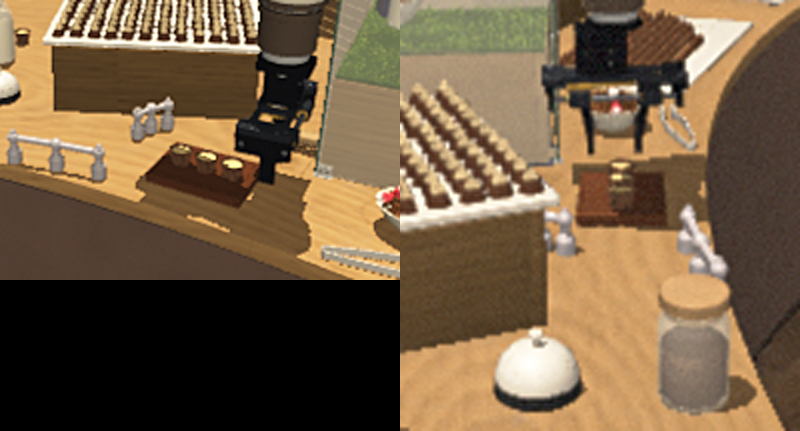

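The fingers are clear behind the board, about 13 mm off its rear edge, with the case to one side. The rail, cups and bystanders haven't moved.

>>> {"method": "servo_tool", "body": {
  "commands": [
    [[0.37,4,4,10,0,0,0.009],[0.37,4,6,20,0,0,0.009],[0.37,4,6,28,0,0,0.009],[0.37,4,6,31,0,0,0.009],[0.37,4,6,31,0,0,0.009]]
  ]
}}

```text
time_s: 3.4
tcp_pos: [0.5204, -0.2247, 0.017]
ee_rot: [[0.146, -0.989, -0.001], [-0.989, -0.146, 0.0], [-0.0, 0.001, -1.0]]
wrist_force: [0.8, -0.8, 0.0]
gripper_width: 0.628
gripper_force: 0.0
```

>>> {"method": "servo_tool", "body": {
  "commands": [
    [[0.37,-4,0,0,0,0,0],[0.37,-8,0,0,0,0,0],[0.37,-12,0,0,0,0,0],[0.37,-15,0,0,0,0,0],[0.37,-18,0,0,0,0,0]]
  ]
}}

```text
time_s: 3.9
tcp_pos: [0.5187, -0.2068, 0.0179]
ee_rot: [[0.147, -0.989, 0.001], [-0.989, -0.147, -0.001], [0.001, -0.001, -1.0]]
wrist_force: [1.5, -2.7, -0.4]
gripper_width: 0.628
gripper_force: 1.2
```

>>> {"method": "servo_tool", "body": {
  "commands": [
    [[0.37,-4,0,0,0,0,0],[0.37,-8,0,0,0,0,0],[0.37,-12,0,0,0,0,0],[0.37,-15,0,0,0,0,0],[0.37,-17,0,0,0,0,0]]
  ]
}}

```text
time_s: 4.4
tcp_pos: [0.5158, -0.1899, 0.0178]
ee_rot: [[0.147, -0.989, 0.0], [-0.989, -0.147, -0.0], [0.0, -0.0, -1.0]]
wrist_force: [0.6, -3.4, 1.6]
gripper_width: 0.629
gripper_force: 1.8
```

```bash
cat > w.py <<'E'
from h import *
import sys
np.set_printoptions(precision=4,suppress=True)
M=np.array([.491,.022]);X=np.array([-.147,.989]);Y=np.array([-.989,-.147])
def cream(c,lo):  # bright yellow cream blobs on the board
    hsv=cv2.cvtColor(np.array(c['pixels']),cv2.COLOR_RGB2HSV)
    m=cv2.inRange(hsv,(20,60,150),(35,255,255))
    n,l,st,ce=cv2.connectedComponentsWithStats(m)
    o=[]
    for i in range(1,n):
        if not 6<=st[i,4]<=80: continue
        p=ray(c,ce[i],.038)[:2]-M; q=np.array([p@X,p@Y])
        if abs(q[1])<.04 and -.25<q[0]<.22: o.append([q[0]*1e3,q[1]*1e3,st[i,4]])
    return np.array(sorted(o))
for n in('scene','side'):
    c=cap(n,sys.argv[1]+n+'.png'); print(n);print(cream(c,0))
s=r.sense(); p=s['tcp_pos'][:2]-M; R=np.array(s['ee_rot'])
print('tcp',np.array(s['tcp_pos']),'rail',p@X*1e3,p@Y*1e3,'head err deg',np.degrees(np.arctan2(-R[:2,0]@Y,-R[:2,0]@X)),s['time_s'],np.array(s['wrist_force']))
E
python3 w.py p1
```

```text
scene
[[-129.9687    7.0496   21.    ]
 [ -90.1585    7.5574   13.    ]]
side
[]
tcp [ 0.5156 -0.1898  0.0177] rail -213.05554246315359 6.764188823217294 head err deg -0.007291637222402358 4.5 [ 1.5103 -0.6536  0.5804]
```

>>> {"method": "servo_tool", "body": {
  "commands": [
    [[0.37,-4,-0.7,0,0,0,0],[0.37,-8,-1.4,0,0,0,0],[0.37,-12,-2.1,0,0,0,0],[0.37,-16,-2.8,0,0,0,0],[0.37,-20,-3.5,0,0,0,0]]
  ]
}}

```text
time_s: 5.0
tcp_pos: [0.5159, -0.1695, 0.0176]
ee_rot: [[0.147, -0.989, -0.0], [-0.989, -0.147, -0.0], [0.0, 0.0, -1.0]]
wrist_force: [0.5, -3.2, 3.2]
gripper_width: 0.633
gripper_force: 2.3
```

>>> {"method": "servo_tool", "body": {
  "commands": [
    [[0.37,-4,-0.8,0,0,0,0],[0.37,-8,-1.6,0,0,0,0],[0.37,-12,-2.4,0,0,0,0],[0.37,-15,-3.1,0,0,0,0],[0.37,-17,-3.5,0,0,0,0]]
  ]
}}

```text
time_s: 5.5
tcp_pos: [0.5171, -0.1521, 0.0176]
ee_rot: [[0.147, -0.989, -0.0], [-0.989, -0.147, -0.0], [0.0, 0.0, -1.0]]
wrist_force: [-0.5, -5.8, 3.4]
gripper_width: 0.632
gripper_force: 2.5
```

```bash
sed -i 's/(20,60,150)/(18,50,90)/' w.py; python3 w.py p2; python3 - <<'E'
import cv2,numpy as np
a=cv2.imread('pics/p2scene.png')[190:270,200:320]; b=cv2.imread('pics/p2side.png')[150:230,225:345]
cv2.imwrite('pics/c2.png',np.vstack([cv2.resize(i,(450,300),interpolation=cv2.INTER_CUBIC) for i in(a,b)]))
E
```

```text
scene
[[-209.6189  -24.8531   17.    ]
 [ -91.972     2.0862   33.    ]
 [ -49.4105    2.433    29.    ]
 [  99.4128   28.0984   23.    ]
 [ 115.8661   -0.0004    6.    ]
 [ 159.2946   -3.4359   16.    ]
 [ 184.0981   37.5947   65.    ]]
side
[[-130.0849    0.2325   10.    ]
 [ -88.942     0.6995   12.    ]
 [ -46.0817    1.3798   12.    ]]
tcp [ 0.5171 -0.152   0.0175] rail -175.89017497230438 -0.2663312421580576 head err deg -0.02521639636747372 5.6 [-0.0841 -2.782   0.7386]
```

View pics/c2.png

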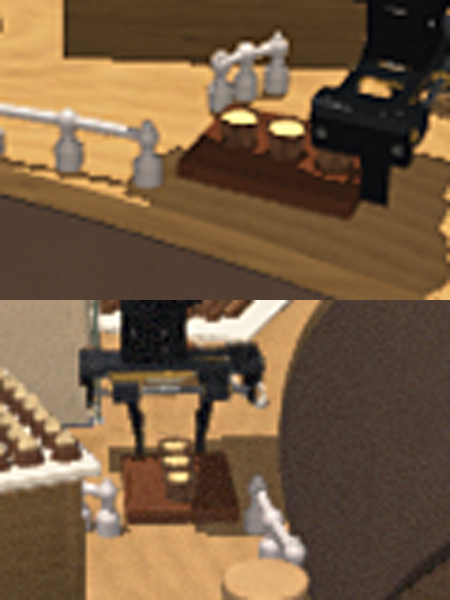

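The board is square to the opening at x ≈ -90, y ≈ +1.5 mm, with all three cups standing and both collars just clear of its front corners. I'll ease it in slowly and watch the force.

>>> {"method": "servo_tool", "body": {
  "commands": [
    [[0.37,-4,-0.3,0,0,0,0.001],[0.37,-8,-0.6,0,0,0,0.002],[0.37,-12,-0.9,0,0,0,0.004],[0.37,-15,-1.1,0,0,0,0.006],[0.37,-18,-1.3,0,0,0,0.006]]
  ]
}}

```text
time_s: 6.1
tcp_pos: [0.5157, -0.1341, 0.0175]
ee_rot: [[0.14, -0.99, -0.0], [-0.99, -0.14, 0.0], [-0.0, 0.0, -1.0]]
wrist_force: [0.6, -3.6, 1.1]
gripper_width: 0.631
gripper_force: 2.0
```

```bash
python3 w.py p3
```

```text
scene
[[-198.2423  -31.5988   34.    ]
 [-169.0573  -31.3312    6.    ]
 [ -73.5465    0.4844   35.    ]
 [ -32.5132    1.1869   30.    ]
 [  12.8879    1.0979   16.    ]
 [  59.4223    5.6314   27.    ]
 [  79.3916  -26.0676   41.    ]
 [  94.37     27.7391   15.    ]
 [ 115.9468   33.0525    6.    ]
 [ 159.3835   -2.6735   14.    ]
 [ 167.9149   36.6386   20.    ]
 [ 196.561    18.0873   22.    ]]
side
[[-113.2379   -1.7032    9.    ]
 [ -70.6748   -1.3514   12.    ]
 [ -26.7469    0.653    14.    ]]
tcp [ 0.5156 -0.1337  0.0174] rail -157.64120757629723 -1.4702769250147323 head err deg -0.375178586390157 6.2 [ 0.1967 -1.285   1.2166]
```

>>> {"method": "servo_tool", "body": {
  "commands": [
    [[0.37,-4,0,0,0,0,0],[0.37,-8,0,0,0,0,0],[0.37,-12,0,0,0,0,0],[0.37,-16,0,0,0,0,0],[0.37,-20,0,0,0,0,0]]
  ]
}}

```text
time_s: 6.7
tcp_pos: [0.5126, -0.1142, 0.0174]
ee_rot: [[0.14, -0.99, -0.0], [-0.99, -0.14, 0.0], [-0.0, 0.0, -1.0]]
wrist_force: [1.3, -2.9, -0.6]
gripper_width: 0.629
gripper_force: 1.4
```

```bash
python3 w.py p4
```

```text
scene
[[-194.2188  -34.8163   35.    ]
 [-166.9035  -14.152     7.    ]
 [-146.6923  -30.928     8.    ]
 [ -53.61      0.1486   31.    ]
 [ -11.2553   -0.1033   30.    ]
 [  21.4276    1.2531    9.    ]
 [  47.3558   37.1195   52.    ]
 [  71.6385  -10.8603   57.    ]
 [  90.9041   26.5397   11.    ]
 [ 116.8527    0.4695    6.    ]
 [ 161.0696   -1.5813   12.    ]
 [ 169.8259   37.8399   21.    ]
 [ 192.1709   16.3335   15.    ]]
side
[[-94.7497  -1.1301   9.    ]
 [-50.1598   0.4277  12.    ]
 [ -7.059   -0.1104  14.    ]]
tcp [ 0.5126 -0.1138  0.0174] rail -137.4961106629266 -1.3958187083655362 head err deg -0.3560049404203624 6.8 [ 0.3574 -0.2212 -0.0088]
```

>>> {"method": "servo_tool", "body": {
  "commands": [
    [[0.37,-5,0,0,0,0,0],[0.37,-10,0,0,0,0,0],[0.37,-16,0,0,0,0,0],[0.37,-22,0,0,0,0,0],[0.37,-28,0,0,0,0,0]]
  ]
}}

```text
time_s: 7.3
tcp_pos: [0.5088, -0.0864, 0.0174]
ee_rot: [[0.141, -0.99, -0.0], [-0.99, -0.141, 0.0], [-0.0, 0.0, -1.0]]
wrist_force: [-0.1, -2.1, -1.1]
gripper_width: 0.627
gripper_force: 1.1
```

>>> {"method": "servo_tool", "body": {
  "commands": [
    [[0.37,-6,0,0,0,0,0],[0.37,-12,0,0,0,0,0],[0.37,-18,0,0,0,0,0],[0.37,-24,0,0,0,0,0],[0.37,-28,0,0,0,0,0]]
  ]
}}

```text
time_s: 7.8
tcp_pos: [0.5049, -0.0586, 0.0175]
ee_rot: [[0.141, -0.99, -0.0], [-0.99, -0.141, 0.0], [-0.0, 0.0, -1.0]]
wrist_force: [-0.5, -1.8, -1.8]
gripper_width: 0.63
gripper_force: 1.0
```

```bash
python3 w.py p5
```

```text
scene
[[-192.0458  -35.5022   28.    ]
 [-191.8583   26.0182    9.    ]
 [-166.3223   16.4598   19.    ]
 [ -84.2735  -31.0523    8.    ]
 [   5.0677   -0.3122   27.    ]
 [  43.4762    0.2577   27.    ]
 [  69.9634    8.2087   10.    ]
 [  81.8718  -25.3681   26.    ]
 [  95.8235   24.3132    9.    ]
 [ 166.0513   -0.2126    8.    ]
 [ 180.5874   25.8961   28.    ]]
side
[[-37.9346  -1.931   11.    ]
 [  5.0001   0.9533  16.    ]
 [ 46.5992  -0.5924  12.    ]]
tcp [ 0.5052 -0.0585  0.0177] rail -81.65725824142356 -2.2432367468917063 head err deg -0.33084445724734546 7.9 [ 0.1639 -0.7369 -0.1475]
```

>>> {"method": "servo_tool", "body": {
  "commands": [
    [[0.37,-5,0.2,0,0,0,0],[0.37,-10,0.4,0,0,0,0],[0.37,-16,0.6,0,0,0,0],[0.37,-22,0.8,0,0,0,0],[0.37,-28,1,0,0,0,0]]
  ]
}}

```text
time_s: 8.4
tcp_pos: [0.5002, -0.0312, 0.0177]
ee_rot: [[0.141, -0.99, 0.0], [-0.99, -0.141, -0.0], [0.0, -0.0, -1.0]]
wrist_force: [1.6, -4.2, 0.9]
gripper_width: 0.627
gripper_force: 1.8
```

>>> {"method": "servo_tool", "body": {
  "commands": [
    [[0.37,-6,0,0,0,0,0],[0.37,-12,0,0,0,0,0],[0.37,-18,0,0,0,0,0],[0.37,-24,0,0,0,0,0],[0.37,-28,0,0,0,0,0]]
  ]
}}

```text
time_s: 8.9
tcp_pos: [0.4961, -0.0034, 0.0177]
ee_rot: [[0.141, -0.99, -0.0], [-0.99, -0.141, -0.0], [0.0, 0.0, -1.0]]
wrist_force: [0.6, -4.2, 2.5]
gripper_width: 0.634
gripper_force: 2.3
```

```bash
python3 w.py p6
```

```text
scene
[[-194.5633  -34.7495   24.    ]
 [-190.6841   26.5716    9.    ]
 [-138.2392    9.7494   56.    ]
 [ -21.5296  -32.2971    9.    ]
 [  60.89      2.6109   21.    ]
 [  86.557   -31.4595   11.    ]
 [ 100.5313    1.5476   26.    ]
 [ 158.6354   -3.4143   12.    ]
 [ 161.2782   31.1774   10.    ]
 [ 193.383    17.1787   12.    ]]
side
[[-187.0902  -18.5499   44.    ]
 [  18.504    -1.4853   15.    ]
 [  61.3055   -1.764    18.    ]
 [ 102.7054    0.645    20.    ]]
tcp [ 0.4961 -0.003   0.0174] rail -25.52200648357764 -1.3623054588410872 head err deg -0.3553036483960693 9.0 [0.0472 0.3183 0.1932]
```

>>> {"method": "servo_tool", "body": {
  "commands": [
    [[0.37,-5,0,0,0,0,0],[0.37,-10,0,0,0,0,0],[0.37,-16,0,0,0,0,0],[0.37,-22,0,0,0,0,0],[0.37,-28,0,0,0,0,0]]
  ]
}}

```text
time_s: 9.5
tcp_pos: [0.492, 0.0243, 0.0174]
ee_rot: [[0.141, -0.99, -0.0], [-0.99, -0.141, -0.0], [0.0, 0.0, -1.0]]
wrist_force: [0.7, -3.6, 0.5]
gripper_width: 0.628
gripper_force: 1.5
```

>>> {"method": "servo_tool", "body": {
  "commands": [
    [[0.37,-6,0,0,0,0,0],[0.37,-12,0,0,0,0,0],[0.37,-18,0,0,0,0,0],[0.37,-23,0,0,0,0,0],[0.37,-27,0,0,0,0,0]]
  ]
}}

```text
time_s: 10.0
tcp_pos: [0.4883, 0.0511, 0.0174]
ee_rot: [[0.141, -0.99, -0.0], [-0.99, -0.141, -0.0], [-0.0, 0.0, -1.0]]
wrist_force: [-0.2, -1.9, -1.1]
gripper_width: 0.63
gripper_force: 1.2
```

>>> {"method": "servo_tool", "body": {
  "commands": [
    [[0.37,0,0,0,0,0,0],[0.37,0,0,0,0,0,0],[0.37,3,0,0,0,0,0],[0.37,8,0,0,0,0,0],[0.37,15,0,0,0,0,0]]
  ]
}}

```text
time_s: 10.5
tcp_pos: [0.4907, 0.0353, 0.0176]
ee_rot: [[0.141, -0.99, 0.0], [-0.99, -0.141, 0.0], [-0.0, -0.0, -1.0]]
wrist_force: [0.2, -0.2, 0.6]
gripper_width: 0.628
gripper_force: 0.0
```

>>> {"method": "servo_tool", "body": {
  "commands": [
    [[0.37,0,0,-20,0,0,0],[0.37,0,0,-50,0,0,0],[0.37,0,0,-85,0,0,0],[0.37,0,0,-120,0,0,0],[0.37,0,0,-140,0,0,0]]
  ]
}}

```text
time_s: 11.0
tcp_pos: [0.4917, 0.0353, 0.1605]
ee_rot: [[0.14, -0.99, 0.004], [-0.99, -0.14, 0.001], [-0.001, -0.004, -1.0]]
wrist_force: [0.2, 0.0, -0.3]
gripper_width: 0.631
gripper_force: 0.0
```

```bash
python3 w.py p7; python3 - <<'E'
import cv2,numpy as np
a=cv2.imread('pics/p7scene.png')[150:270,150:330]; b=cv2.imread('pics/p7side.png')[160:280,170:350]
cv2.imwrite('pics/c3.png',np.vstack([cv2.resize(i,(450,300),interpolation=cv2.INTER_CUBIC) for i in(a,b)]))
E
```

```text
scene
[[-237.9254   -5.8742    6.    ]
 [-193.5921  -35.863    36.    ]
 [ -54.0493   19.7299    6.    ]
 [ -29.5228   19.8932   11.    ]
 [   2.4212   34.7475    9.    ]
 [  72.0328    0.9146   28.    ]
 [  78.2406  -31.3531   28.    ]
 [ 113.4766   -0.2101   28.    ]
 [ 155.2178    0.8456   25.    ]
 [ 196.2511   17.2103   25.    ]]
side
[[ 76.2825   0.5217  15.    ]
 [117.0799  -0.6781  19.    ]
 [159.5402  -0.1542  17.    ]]
tcp [0.4926 0.0357 0.1609] rail 13.312569860853886 -3.5529025701704198 head err deg -0.38869471242869225 11.1 [ 0.5704 -0.6562 -0.4302]
```

View pics/c3.png

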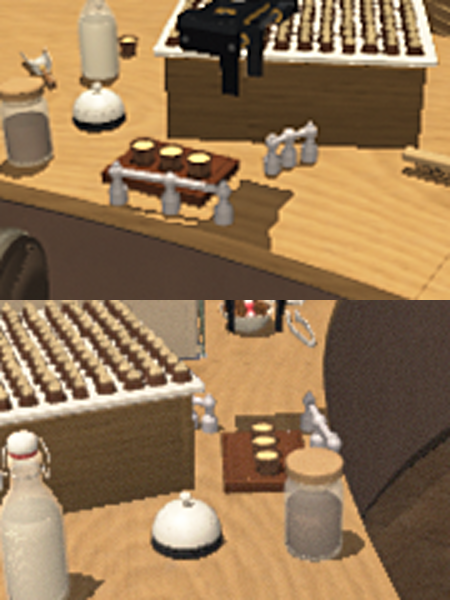

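The board lies past the posts at x ≈ 115 mm with its cups standing, and the bell and jar haven't moved. Next I'll close the fingers and go above the plunger.

>>> {"method": "servo_tool", "body": {
  "commands": [
    [[1,-10,-3,-20,0,0,0],[1,-35,-11,-35,0,0,0],[1,-70,-22,-40,0,0,0],[1,-105,-34,-40,0,0,0],[1,-140,-46,-40,0,0,0]]
  ]
}}

```text
time_s: 11.6
tcp_pos: [0.5162, 0.1813, 0.1967]
ee_rot: [[0.139, -0.99, -0.001], [-0.99, -0.139, -0.0], [0.0, 0.001, -1.0]]
wrist_force: [-0.2, 0.3, 0.1]
gripper_width: 0.263
gripper_force: 0.0
```

>>> {"method": "servo_tool", "body": {
  "commands": [
    [[1,-35,-12,0,0,0,0],[1,-70,-24,0,0,0,0],[1,-105,-36,0,0,0,0],[1,-130,-44,0,0,0,0],[1,-142,-47,0,0,0,0]]
  ]
}}

```text
time_s: 12.1
tcp_pos: [0.543, 0.3293, 0.1954]
ee_rot: [[0.141, -0.99, -0.002], [-0.99, -0.141, -0.002], [0.001, 0.002, -1.0]]
wrist_force: [0.4, -1.0, -0.8]
gripper_width: 0.008
gripper_force: 0.0
```

>>> {"method": "servo_tool", "body": {
  "commands": [
    [[1,0,0,20,0,0,0],[1,0,0,45,0,0,0],[1,0,0,65,0,0,0],[1,0,0,80,0,0,0],[1,0,0,90,0,0,0]]
  ]
}}

```text
time_s: 12.6
tcp_pos: [0.5423, 0.3263, 0.1053]
ee_rot: [[0.139, -0.99, -0.003], [-0.99, -0.139, -0.002], [0.002, 0.003, -1.0]]
wrist_force: [0.2, -0.0, -0.4]
gripper_width: 0.002
gripper_force: 0.0
```

```bash
python3 - <<'E'
from h import *
S=cap('scene','q1.png');D=cap('side','q2.png')
s=r.sense(); print(np.round(s['tcp_pos'],4),np.round(s['ee_rot'],3),s['time_s'],s['gripper_width'])
t=np.array(s['tcp_pos'])-[0,0,.011]
print('tip px',proj(S,t),proj(D,t),'bell px',proj(S,[.5456,.3276,.0586]),proj(D,[.5456,.3276,.0586]))
a=cv2.imread('pics/q1.png')[130:220,150:240]; b=cv2.imread('pics/q2.png')[200:290,200:290]
cv2.imwrite('pics/c4.png',np.hstack([cv2.resize(i,(400,400),interpolation=cv2.INTER_CUBIC) for i in(a,b)]))
E
```

```text
[0.5421 0.3265 0.1055] [[ 0.14  -0.99  -0.003]
 [-0.99  -0.14  -0.003]
 [ 0.002  0.004 -1.   ]] 12.7 0.0018140707369074598
tip px [187.14536872 174.98744587] [244.88188786 225.63521785] bell px [188.27279181 183.67239679] [243.98501167 237.44254157]
```

View pics/c4.png

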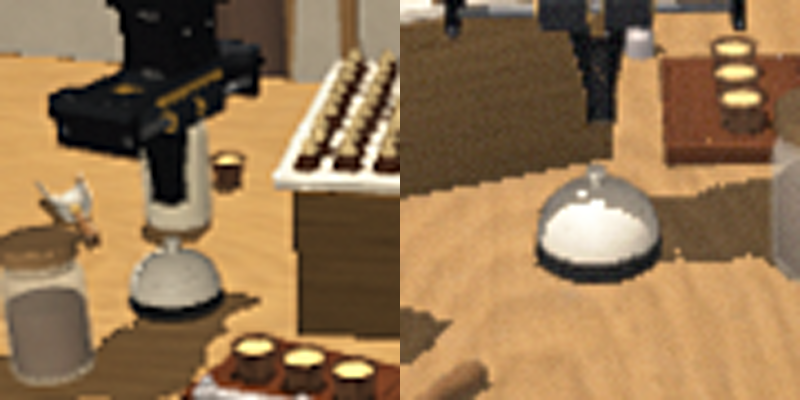

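The tips are directly over the plunger, within about 4 mm. I'll correct that, descend, then press in small steps.

>>> {"method": "servo_tool", "body": {
  "commands": [
    [[1,0,-3.5,5,0,0,0],[1,0,-3.5,14,0,0,0],[1,0,-3.5,22,0,0,0],[1,0,-3.5,28,0,0,0],[1,0,-3.5,32,0,0,0]]
  ]
}}

```text
time_s: 13.2
tcp_pos: [0.5462, 0.3283, 0.0747]
ee_rot: [[0.141, -0.99, -0.001], [-0.99, -0.141, -0.001], [0.0, 0.001, -1.0]]
wrist_force: [-0.8, -0.4, 0.0]
gripper_width: 0.006
gripper_force: 0.0
```

>>> {"method": "servo_tool", "body": {
  "commands": [
    [[1,0,0,1,0,0,0],[1,0,0,2,0,0,0],[1,0,0,3,0,0,0],[1,0,0,4,0,0,0],[1,0,0,4,0,0,0]]
  ]
}}

```text
time_s: 13.7
tcp_pos: [0.5465, 0.3285, 0.0716]
ee_rot: [[0.141, -0.99, 0.0], [-0.99, -0.141, 0.0], [-0.0, -0.0, -1.0]]
wrist_force: [1.3, 0.8, 0.4]
gripper_width: 0.005
gripper_force: 0.0
```

>>> {"method": "servo_tool", "body": {
  "commands": [
    [[1,0,0,1,0,0,0],[1,0,0,2,0,0,0],[1,0,0,2.5,0,0,0],[1,0,0,3,0,0,0],[1,0,0,3,0,0,0]]
  ]
}}

```text
time_s: 14.2
tcp_pos: [0.5467, 0.3286, 0.0691]
ee_rot: [[0.141, -0.99, 0.001], [-0.99, -0.141, 0.0], [-0.0, -0.001, -1.0]]
wrist_force: [-0.4, -0.3, 4.8]
gripper_width: 0.008
gripper_force: 2.5
```

>>> {"method": "servo_tool", "body": {
  "commands": [
    [[1,0,0,0.5,0,0,0],[1,0,0,1,0,0,0],[1,0,0,1.5,0,0,0],[1,0,0,2,0,0,0],[1,0,0,2,0,0,0]]
  ]
}}

```text
time_s: 14.7
tcp_pos: [0.5467, 0.3286, 0.0677]
ee_rot: [[0.141, -0.99, 0.001], [-0.99, -0.141, 0.0], [-0.0, -0.001, -1.0]]
wrist_force: [-3.3, -0.4, 6.9]
gripper_width: 0.009
gripper_force: 3.9
```

>>> {"method": "servo_tool", "body": {
  "commands": [
    [[1,0,0,0.5,0,0,0],[1,0,0,1,0,0,0],[1,0,0,1,0,0,0],[1,0,0,1,0,0,0],[1,0,0,1,0,0,0]]
  ]
}}

```text
time_s: 15.2
tcp_pos: [0.5467, 0.3286, 0.0676]
ee_rot: [[0.141, -0.99, 0.001], [-0.99, -0.141, 0.0], [-0.0, -0.001, -1.0]]
wrist_force: [-4.8, -1.2, 11.6]
gripper_width: 0.005
gripper_force: 5.7
```

>>> {"method": "servo_tool", "body": {
  "commands": [
    [[1,0,0,-2,0,0,0],[1,0,0,-6,0,0,0],[1,0,0,-12,0,0,0],[1,0,0,-25,0,0,0],[1,0,0,-45,0,0,0]]
  ]
}}

```text
time_s: 15.7
tcp_pos: [0.5458, 0.3279, 0.1099]
ee_rot: [[0.14, -0.99, -0.002], [-0.99, -0.14, -0.002], [0.002, 0.003, -1.0]]
wrist_force: [-0.5, 0.4, 0.6]
gripper_width: 0.006
gripper_force: 0.0
```

>>> {"method": "servo_tool", "body": {
  "commands": [
    [[1,0,0,-25,0,0,0],[1,0,0,-50,0,0,0],[1,0,0,-75,0,0,0],[1,0,0,-80,0,0,0],[1,0,0,-80,0,0,0]]
  ]
}}

```text
time_s: 16.2
tcp_pos: [0.5468, 0.3288, 0.1918]
ee_rot: [[0.14, -0.99, 0.002], [-0.99, -0.14, 0.002], [-0.002, -0.002, -1.0]]
wrist_force: [0.2, 0.4, -0.4]
gripper_width: 0.006
gripper_force: 0.0
```

```bash
python3 w.py p8; python3 - <<'E'
import cv2,numpy as np
a=cv2.imread('pics/p8scene.png')[150:270,150:330]; b=cv2.imread('pics/p8side.png')[160:280,170:350]
cv2.imwrite('pics/c5.png',np.vstack([cv2.resize(i,(450,300),interpolation=cv2.INTER_CUBIC) for i in(a,b)]))
E
```

```text
scene
[[-242.1213   17.5716   47.    ]
 [-217.8104   32.9161    8.    ]
 [-191.2044   26.0742    8.    ]
 [-156.2668  -15.4364   36.    ]
 [-126.4421    7.112    57.    ]
 [ -54.4712   -6.4523   11.    ]
 [ -44.6971   26.4025    6.    ]
 [ -18.4114   27.707    21.    ]
 [  72.0328    0.9146   28.    ]
 [  81.595   -30.6078   14.    ]
 [ 113.4723    0.5584   26.    ]
 [ 155.2178    0.8456   25.    ]]
side
[[ 75.0913  -0.624   13.    ]
 [116.845    0.6104  20.    ]
 [159.4244   0.4843  16.    ]]
tcp [0.5459 0.3281 0.1894] rail 294.63766343136353 -99.2423453344652 head err deg -0.3971643134380916 16.3 [-0.4927 -0.8352 -1.0509]
```

View pics/c5.png

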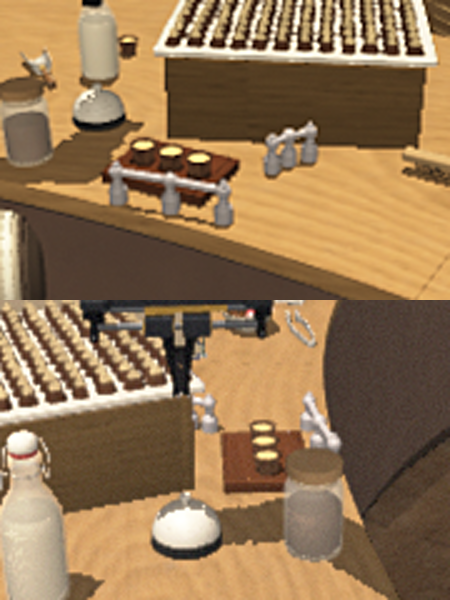

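The plunger reached its stop at 11.6 N and came back up. The bell, board and cups are in place, and the tool is clear.

```bash
python3 -c "
from station import r
print(r.finish_job())"
```

```text
the job is handed in; nothing more can be done
None
```

I pushed the board through the opening to about 115 mm past the posts with all three cups standing, rang the bell by pressing the plunger to its stop and letting it back up, and handed the job in; no verdict came back.

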